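# Eject a blank cap and hold it over the vessel's mouth

### The job

Press the spring ejector's thumb plate fully in so that it pushes the steel blank cap out from under the clear cover, and let the slide spring back. Then pick the cap up by its knob, carry it over the things standing in the way without knocking anything, and stop with it level and centred, its underside about 20 mm above the mouth of the tallest of the steel vessels in front of the pipe manifold, touching that vessel with neither cap nor fingers, so that a colleague can lay the gasket underneath. Finish while still holding it there: do not put it down or let go.

Things in the scene. Friction and masses are not known exactly. Their poses are not given: they have to be found in the camera images.
- holder: Grey ejector holder, fixed, 92 mm wide; origin on the worktop below the pocket centre. x is the push-out direction, z up. Clear cover closed above and at the sides over the pocket: x -34 to 16 mm, top z 62. Ahead, x 16 to 96 mm, an open tongue 50 mm wide (y), top z 20 with a 3.5 mm end lip, receives the cap. Behind: body and rails to x -108, top z 29; foot to x -134, 6 mm thick.
- thumb_plate (a point): Middle of the rear (pushed) face of the ejector's upright steel thumb plate, 50 mm above the worktop. The plate is 40 mm wide, 10 mm thick, from z 21 to 67 mm, square to the holder's x; push it along the holder's +x. It is open behind (only the low foot plate lies beneath).
- ejector (a joint): Ejector slide, in m: 0 sprung back, 0.058 pushed fully in (hard stop). The spring takes about 2.5 N to start and 6.5 N at the stop, and returns the slide when let go. Fully in, it leaves the cap's centre about 56 mm along the holder's x from the pocket centre, clear of the cover; the cap stays there.
- cap_center (a point): Centre of the steel blank cap, half-way up its 36 mm height: a flat round plate 64 mm across and 7 mm thick with an upright round knob in its middle, 20 mm across, from 7 to 36 mm above the underside; solid, about 0.15 kg, stands upright (z up).
- tall_mouth (a point): Centre of the mouth (top of the flange) of the tallest of the plain steel conical vessels, 140 mm high and 100 mm across at the base, narrow flanged neck at the top, about 64 mm across the flange; loose, about 0.34 kg; z up.
- tall_vessel: The same vessel; origin at the centre of its underside.
- short_vessel: The other large steel conical vessel, 112 mm high and 104 mm across, not to be disturbed; origin at the centre of its underside. It and the tall one may have swapped places.
- spool: Steel reducer funnel with two flanges, 75 mm across, 100 mm high, stands in the way; loose, not to be disturbed; origin at the centre of its underside.
- beaker: Clear beaker, 53 mm across, 65 mm high, stands in the way; loose, not to be disturbed; origin at the centre of its underside.
- small_vessel: Small steel conical vessel, 68 mm across, 88 mm high, stands in the way; loose, not to be disturbed; origin at the centre of its underside.
- cap: The blank cap itself; origin at the centre of its underside, z up.
There are look-alikes about, which are no part of the job. What is shaped like the tall_vessel but purple is not meant.

How it is judged:
By the outcome, as a careful person would: the job done as asked, in the order asked, and still so for the second after the job is handed in, while the arm keeps its last pose, push and grip.
It also fails if it takes over 66 s, if anything falls off the work surface, if the arm or the gripper's body presses on something with over 40 N, if the wrist force passes 120 N, or if a joint passes its speed limit or range.

### The arm

A 6-joint arm with a two-finger parallel gripper is mounted at the origin on a cart in front of the work surface, level with it; the furniture and walls round the work are solid. World frame = base frame: x ahead of the robot, y to its left, z up, the work surface at z = 0. Lengths are in mm, angles in rad, forces in N, time in s.
With the tool pointing down it reaches from about 350 to 850 mm from the base axis. Payload 8.1 kg.
Tool frame: the origin (TCP) lies at the very end of the fingers, on their centre line; the grasp point (between the pads) lies 19 mm behind it; x points along the fingers, y is the direction in which the jaws open and shut, and the axes are right-handed (so a half turn about x gives the same grasp; the last joint's range is limited). The gripper opens to 93 mm and grips with 3 to 60 N. Pads are 15 mm wide; open, the fingers measure 128 mm over their backs; the gripper's body (75 mm by 188 mm) begins 65 mm behind the grasp point.
Start: joints at [-1.239, 0.13, 1.488, -0, 1.523, -0.085], TCP at [242.922, -548.629, 218.635] pointing down, gripper open.
Joint ranges: [-2.96, 2.96], [-0.89, 2.26], [0.02, 2.5], [-1.34, 4.48], [0, 2.73], [-2.66, 2.66]. Speed limits (rad/s): [2.39, 2.39, 2.79, 3.14, 3.14, 3.14].

### API

Orientations are given as a unit quaternion [x, y, z, w].
In Python, from workcell import env gives the robot as it stands. The module is installed in compiled form; this text tells all that it offers.
- The arm moves only by the tool jog_arm, never from a script. Its argument "motion" is a list of rows, each a list of 7 numbers: the shift along the tool's x, y, z in cm, then the turn, a rotation vector about the tool's x, y, z in degrees, then the closure in counts, from 0 (fully open) to 255 (shut). In form: [[tx, ty, tz, ax, ay, az, gripper], ...]. A call has 1 to 12 rows; each row shifts and turns the commanded pose from where the row before left it, along the tool's axes as they then stand; what a row does not reach is not made up. A row lasts 1/8 s, in which the tool goes at most 62.5 mm and 10.7 degrees, less where a joint would pass 70% of its speed; a pose out of reach is approached as far as the arm can. A call is refused whole if a number of a shift passes 6.25 or a number of a turn 10.7, either way. A call with a gripper value outside its range is refused whole. The fingers move at their own pace and stop on an object; "grip_force" is the grip in N (left out, the last holds). Time passes only in rows, so rows that do not move let the fingers close. It gives the time, the measured TCP pose, the force and the opening at its end, in the units of the state.
- env.state(): the state, without advancing time (a new reading comes with each control period).
- env.grab_frame(name): name is "scene" or "top" or "wrist"; returns a dict with "pixels" (400x640x3 uint8, blue, green, red), "fx", "fy", "cx", "cy" (pixels), "R" (3x3) and "t" (3): a world point X has camera coordinates R X + t. Camera axes: x right, y down, z forward; pixel columns grow to the right and rows downward; lengths in mm; the calibration is good to about 2 mm. The wrist camera is an equidistant fisheye: a pixel r from the principal point sees the ray r / f radians off the axis. A picture is of the moment at which its call begins. There is no depth.
- env.sign_off(): hands the job in, once; it reports no verdict.
Trained networks look in the newest picture that a camera, given by its name, has taken for a name from the list of things; names that differ only in an ending like _2 or _b are one class to them, and where a whole thing is asked for, a point or a joint stands for the part that bears it (a point fixed in the world has none). Each returns a list of dicts, best first, with "p" (0 to 1); they miss things now and then, are a little off and sometimes report something else, mostly with a low value. They report only what shows in the picture. A call takes as long as a camera call. They do not tell look-alikes from the thing itself.
- env.search_frame(camera, name): "location" ([row, column] in pixels, amid what is visible of it).
- env.mark_of(camera, name): "location" ([row, column] in pixels: a listed point, or the origin of a listed thing).
The state is a dict: "time": time; "joint_positions": joint angles; "qd": joint speeds; "tau": joint torques, N m; "eef_pos": TCP position; "orientation": TCP orientation; "force": force on the tool from outside, world axes, zero at the start; "wrist_torque": the same for the moment, N m; "finger_gap": finger opening in mm.
Only numpy, scipy, OpenCV 4.12 (cv2) and the standard library are available. Lean on these libraries where they do the work, as an engineer would, in place of code of your own. Each camera call takes 0.05 s, during which the arm holds its last target.

## Working session

There is one attempt and no reset: what is moved stays moved. The work goes in short steps, Python scripts to look and compute and a tool call to move; the robot and the scene stay as the last step left them, time stands still between calls to the robot, and variables do not carry over. Pictures are saved under pics/ and viewed, and the job is handed in when it is done.

Besides the shell and the picture viewer there is one more tool, called after "Call:" as name(argument=value, ...), one argument or row to a line, values as JSON. jog_arm: Moves the arm, as the interface text tells. Its arguments: {"type":"object","properties":{"motion":{"type":"array","items":{"type":"array","items":{"type":"number"}}},"grip_force":{"type":"number"}},"required":["motion"]}

```bash
mkdir -p pics; cat > h.py <<'E'
import numpy as np, cv2
from workcell import env
from scipy.spatial.transform import Rotation as Rn
def save(f,n): cv2.imwrite('pics/'+n+'.png',f['pixels'])
def proj(f,X):
    c=np.array(f['R'])@np.asarray(X,float)+np.array(f['t']); return np.array([f['cy']+f['fy']*c[1]/c[2], f['cx']+f['fx']*c[0]/c[2]])
def ray(f,rc,fish=False):
    u=(rc[1]-f['cx'])/f['fx'];v=(rc[0]-f['cy'])/f['fy']
    if fish:
        r=np.hypot(u,v); d=np.array([np.sin(r)*u/r,np.sin(r)*v/r,np.cos(r)]) if r>1e-9 else np.array([0,0,1.])
    else: d=np.array([u,v,1.])
    R=np.array(f['R']);return -R.T@np.array(f['t']), R.T@d/np.linalg.norm(d)
def atz(f,rc,z,fish=False):
    o,d=ray(f,rc,fish); return o+d*(z-o[2])/d[2]
def tri(rs):
    A=np.zeros((3,3));b=np.zeros(3)
    for o,d in rs:
        P=np.eye(3)-np.outer(d,d);A+=P;b+=P@o
    X=np.linalg.solve(A,b); return X,[np.linalg.norm((np.eye(3)-np.outer(d,d))@(X-o)) for o,d in rs]
E
python3 - <<'E'
from h import *
F={}
for c in ['scene','top','wrist']:
    F[c]=env.grab_frame(c);save(F[c],c+'0');print(c,F[c]['fx'],np.round(-np.array(F[c]['R']).T@F[c]['t']))
for n in ['holder','thumb_plate','cap_center','cap','tall_mouth','tall_vessel','short_vessel','spool','beaker','small_vessel']:
    for c in ['scene','top']:
        print(n,c,[(np.round(m['location']).tolist(),round(m['p'],2)) for m in env.mark_of(c,n)[:4]])
print(env.state()['time'],env.state()['orientation'])
E
```

```text
scene 434.56420784954923 [-168.  661. 1172.]
top 389.9722197719419 [ 407.   21. 1300.]
wrist 309.70691628693146 [ 306. -521.  383.]
holder scene [([274.0, 264.0], 0.83), ([196.0, 408.0], 0.65)]
holder top [([224.0, 234.0], 0.56)]
thumb_plate scene [([277.0, 230.0], 0.77)]
thumb_plate top [([211.0, 200.0], 0.67)]
cap_center scene [([218.0, 366.0], 0.63), ([267.0, 264.0], 0.45), ([257.0, 344.0], 0.18)]
cap_center top [([223.0, 232.0], 0.66)]
cap scene [([270.0, 263.0], 0.53)]
cap top [([221.0, 234.0], 0.52)]
tall_mouth scene [([190.0, 368.0], 0.82), ([128.0, 371.0], 0.74)]
tall_mouth top [([156.0, 445.0], 0.71)]
tall_vessel scene [([152.0, 365.0], 0.63), ([218.0, 364.0], 0.56), ([245.0, 323.0], 0.4)]
tall_vessel top [([235.0, 361.0], 0.78), ([167.0, 429.0], 0.62), ([204.0, 305.0], 0.55)]
short_vessel scene [([198.0, 407.0], 0.82)]
short_vessel top [([244.0, 419.0], 0.83)]
spool scene [([257.0, 345.0], 0.57)]
spool top [([259.0, 305.0], 0.86)]
beaker scene [([222.0, 306.0], 0.63)]
beaker top [([204.0, 303.0], 0.57), ([222.0, 236.0], 0.28), ([209.0, 199.0], 0.16)]
small_vessel scene [([246.0, 320.0], 0.8)]
small_vessel top [([230.0, 302.0], 0.73)]
1.15 [-0.69179277 -0.14629916  0.69182053 -0.14629994]
```

```bash
python3 - <<'E'
import cv2
for n in ['scene0','top0']:
    i=cv2.imread(f'pics/{n}.png')[90:330,150:490]; cv2.imwrite(f'pics/{n}_c.png',cv2.resize(i,(800,565),interpolation=cv2.INTER_CUBIC))
E
```

```text
(no output)
```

View pics/scene0_c.png

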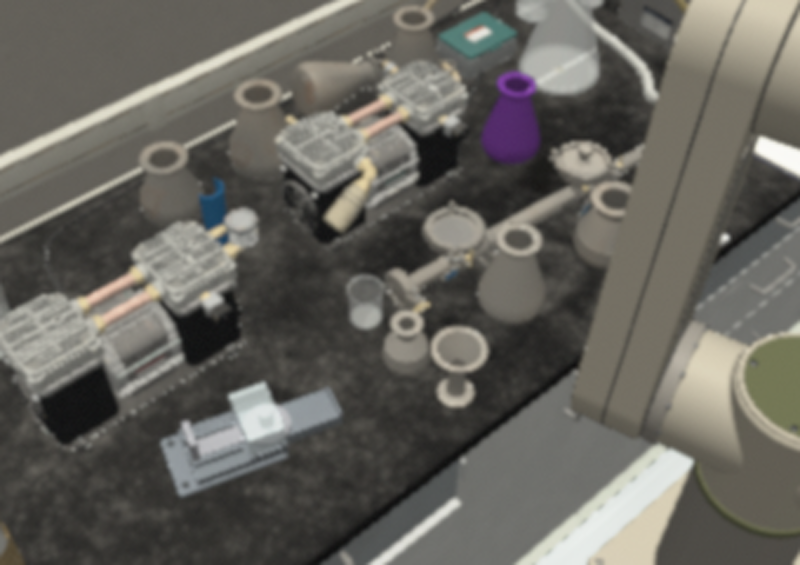

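View pics/top0_c.png

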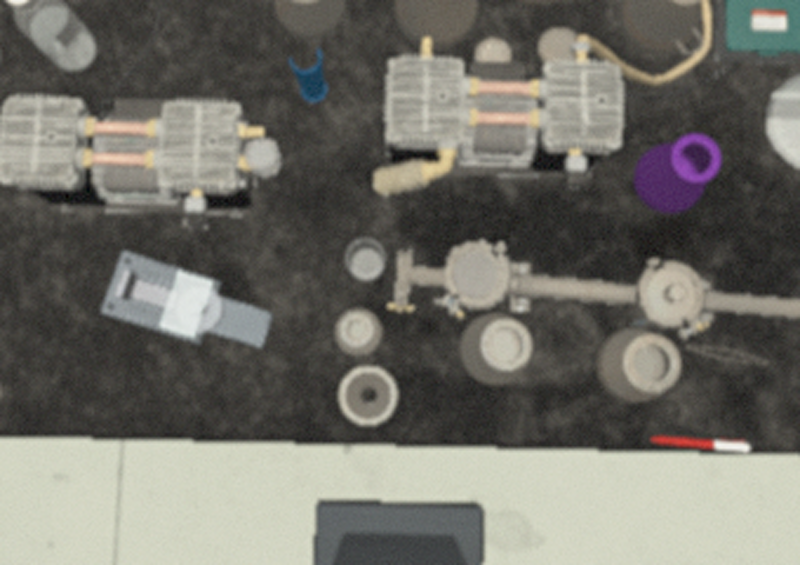

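View pics/wrist0.png

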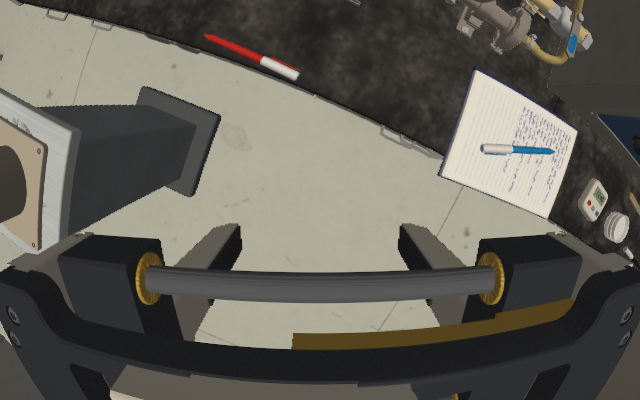

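View pics/scene0.png

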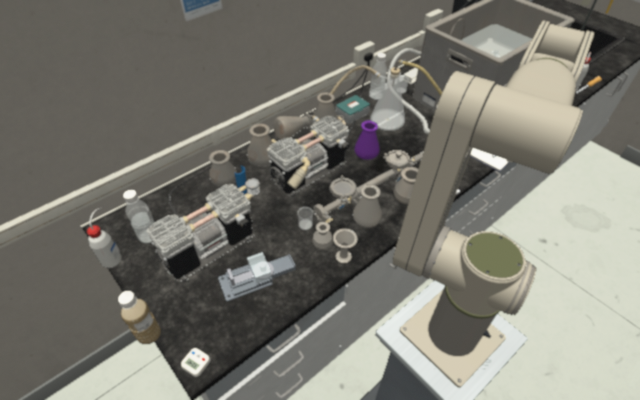

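View pics/top0.png

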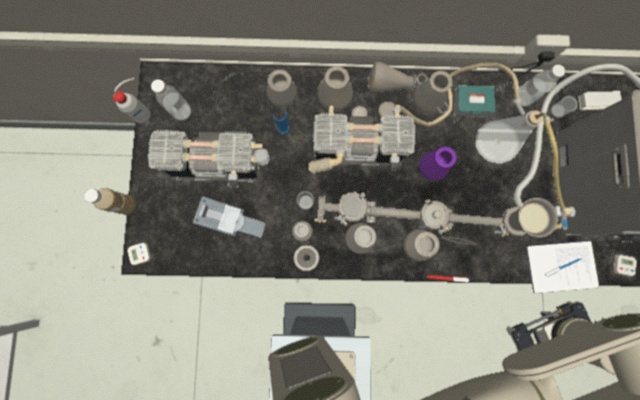

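```bash
cat > m.py <<'E'
from h import *
S=env.grab_frame('scene');T=env.grab_frame('top')
def t2(n,s,t):
    X,r=tri([ray(S,s),ray(T,t)]); print(n,np.round(X,1),np.round(r,1))
t2('v1mouth',(191.6,371),(235.8,365.5)); t2('v2mouth',(173.7,410.5),(243.8,427))
t2('thumb',(277,230),(211,200)); t2('cap',(267,264),(223,232)); t2('holder',(274,264),(224,234))
t2('spooltop',(90+347/2.353,150+460/2.353),(90+395/2.353,150+368/2.353))
print('hold',atz(T,(224,234),0),atz(S,(274,264),0)); print('thumb',atz(T,(211,200),50),atz(S,(277,230),50));print('cap',atz(T,(223,232),38),atz(S,(267,264),38))
print('v1 base',atz(T,(235,361),0),atz(S,(218,364),0)); print('v1mouth140',atz(T,(235.8,365.5),140),atz(S,(191.6,371),140))
print('v2mouth112',atz(T,(243.8,427),112),atz(S,(173.7,410.5),112))
print('v2 base',atz(T,(244,419),0),atz(S,(198,407),0))
for n,t,s in [('spool',(259,305),(257,345)),('beaker',(204,303),(222,306)),('small',(230,302),(246,320))]: print(n,atz(T,t,0),atz(S,s,0))
E
python3 m.py
```

```text
v1mouth [ 467.6 -125.1  132.9] [1.5 1.5]
v2mouth [ 451.4 -313.6  109.6] [1.6 1.6]
thumb [536.8 394.   58.7] [2.4 2.4]
cap [502.5 292.6  52.5] [1. 1.]
holder [503.1 294.9  14.7] [0. 0.]
spooltop [398.6  51.  100.6] [0.6 0.6]
hold [504.13073389 297.98140116   0.        ] [511.58923776 290.22991465   0.        ]
thumb [539.42691371 398.48776856  50.        ] [540.1857594  390.47592539  50.        ]
cap [504.35426629 296.49585047  38.        ] [510.34303772 287.22333493  38.        ]
v1 base [ 478.04648171 -125.54416575    0.        ] [ 472.51308544 -115.98790736    0.        ]
v1mouth140 [ 468.32151822 -123.20166561  140.        ] [ 462.15997372 -120.77313721  140.        ]
v2mouth112 [ 450.17311154 -314.00725827  112.        ] [ 451.06417601 -310.18861203  112.        ]
v2 base [ 452.95992657 -318.87164708    0.        ] [ 438.93802203 -305.19815039    0.        ]
spool [394.60426676  58.38528698   0.        ] [393.45803989  49.52655846   0.        ]
beaker [577.13897815  70.56623888   0.        ] [590.63722653  52.19069578   0.        ]
small [489.79899453  71.21923303   0.        ] [480.15773813  82.8438335    0.        ]
```

```bash
python3 - <<'E'
import cv2
for n,r in [('scene0',(225,310,205,315)),('top0',(185,250,180,285))]:
    i=cv2.imread(f'pics/{n}.png')[r[0]:r[1],r[2]:r[3]]; cv2.imwrite(f'pics/{n}_h.png',cv2.resize(i,None,fx=7,fy=7,interpolation=cv2.INTER_CUBIC))
E
```

```text
(no output)
```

View pics/scene0_h.png

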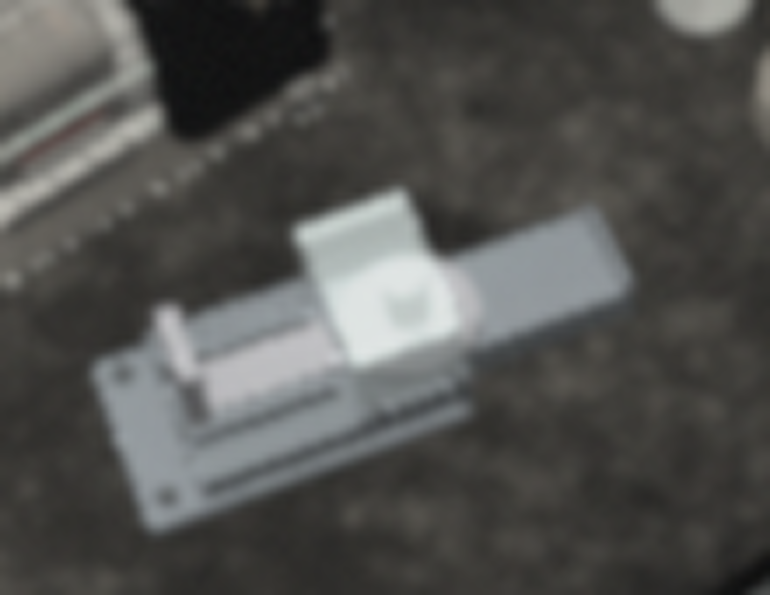

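View pics/top0_h.png

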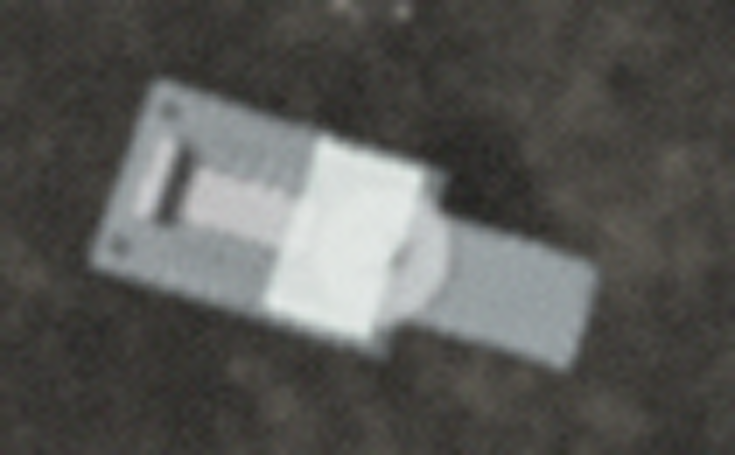

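```bash
cat > fit.py <<'E'
from h import *
from scipy.optimize import least_squares
S=env.grab_frame('scene');T=env.grab_frame('top')
def px(c,r0,c0): return np.array([c[1]/7+r0,c[0]/7+c0])
P=[((-134,46,6),T,px((155,80),185,180)),((-134,-46,6),T,px((92,265),185,180)),((96,25,21),T,px((598,266),185,180)),((96,-25,21),T,px((572,370),185,180)),
((-134,46,6),S,px((95,370),225,205)),((-134,-46,3),S,px((155,532),225,205)),((96,25,22),S,px((597,208),225,205)),((96,-25,22),S,px((632,282),225,205)),
((-34,25,62),T,px((322,138),185,180)),]
def W(p,q):
    c,s=np.cos(p[2]),np.sin(p[2]); return [p[0]+c*q[0]-s*q[1],p[1]+s*q[0]+c*q[1],q[2]]
for sel in [P[:8],P[:4],P[4:8]]:
    r=least_squares(lambda p:np.concatenate([proj(f,W(p,q))-m for q,f,m in sel]),[505,294,-1.85],loss='soft_l1')
    print(np.round(r.x,3),np.degrees(r.x[2]),'\n',np.round(r.fun.reshape(-1,2),1).tolist())
E
python3 fit.py
```

```text
[510.37  289.935  -1.849] -105.95281534212714 
 [[0.5, 0.5], [0.3, 0.1], [0.1, 0.0], [-0.1, -1.1], [-1.1, 0.2], [0.1, 0.3], [-0.7, -1.1], [0.6, -0.2]]
[511.062 289.784  -1.85 ] -105.98255488103015 
 [[0.3, 0.6], [0.1, 0.1], [-0.1, 0.1], [-0.3, -1.1]]
[509.178 290.316  -1.85 ] -105.98327158015256 
 [[-0.8, 0.3], [0.4, 0.4], [-0.4, -1.0], [0.9, -0.0]]
```

```bash
cat >> h.py <<'E'
def plan(wps,g,maxs=60,maxa=10):
    """wps: list of (pos, tool-y yaw deg); tool down"""
    s=env.state();p=np.array(s['eef_pos']);R=Rn.from_quat(s['orientation'])
    rows=[]
    for tp,yaw in wps:
        y=np.array([np.cos(np.radians(yaw)),np.sin(np.radians(yaw)),0]);x=np.array([0,0,-1.])
        Rt=Rn.from_matrix(np.column_stack([x,y,np.cross(x,y)]))
        dr=(R.inv()*Rt).as_rotvec(degrees=True)
        n=max(1,int(np.ceil(max(np.linalg.norm(np.array(tp)-p)/maxs,np.linalg.norm(dr)/maxa))))
        for k in range(n):
            rem=n-k
            dr=(R.inv()*Rt).as_rotvec(degrees=True)/rem
            sh=R.inv().apply(np.array(tp)-p)/rem/10
            row=[round(float(v),2) for v in sh]+[round(float(v),1) for v in dr]+[g]
            rows.append(row)
            p=p+R.apply(np.array(row[:3])*10);R=R*Rn.from_rotvec(row[3:6],degrees=True)
    print('end',np.round(p,1))
    for i in range(0,len(rows),12): print(rows[i:i+12])
def st():
    s=env.state();m=Rn.from_quat(s['orientation']).as_matrix()
    print('t',round(s['time'],2),'p',np.round(s['eef_pos'],1),'x',np.round(m[:,0],3),'y',np.round(m[:,1],3),'yaw',round(float(np.degrees(np.arctan2(m[1,1],m[0,1]))),1),'F',np.round(s['force'],1),'gap',s['finger_gap'],'q',np.round(s['joint_positions'],2))
E
python3 - <<'E'
from h import *
st()
E
```

```text
t 1.35 p [ 242.9 -548.6  218.6] x [-0.  0. -1.] y [ 0.405 -0.914 -0.   ] yaw -66.1 F [ 0.1 -0.2  0.5] gap 92.9406842872842 q [-1.24  0.13  1.49 -0.    1.52 -0.09]
```

```bash
python3 - <<'E'
from h import *
S=env.grab_frame('scene');T=env.grab_frame('top')
c=lambda x,y:(90+y/2.353,150+x/2.353)
for s,t in [((237,260),(238,187)),((180,305),(160,187)),((88,372),(80,187))]:
    X,r=tri([ray(S,c(*s)),ray(T,c(*t))]);print(np.round(X),np.round(r))
# network checks on base
E
```

```text
[653. 219. 177.] [1. 1.]
[650. 317. 164.] [3. 3.]
[666. 443. 110.] [6. 6.]
```

```bash
python3 - <<'E'
from h import *
import math
w=[]
for az,r,z,yaw in [(-45,610,280,-40),(-20,630,280,-10),(5,650,280,20),(25,680,280,50)]:
    w.append(((r*math.cos(math.radians(az)),r*math.sin(math.radians(az)),z),yaw))
w+=[((550.4,429.3,240),74),((550.4,429.3,90),74)]
plan(w,255)
E
```

```text
end [550.5 429.3  90. ]
[[-1.53, -0.77, -5.49, -6.5, -0.0, 0.0, 255], [-1.54, -0.15, -5.55, -6.5, -0.0, 0.0, 255], [-1.53, 0.48, -5.53, -6.6, -0.0, 0.0, 255], [-1.54, 1.11, -5.43, -6.5, -0.0, 0.0, 255], [0.0, -0.31, -5.37, -6.0, -0.0, 0.0, 255], [0.0, 0.25, -5.38, -6.0, -0.0, 0.0, 255], [0.0, 0.81, -5.32, -6.0, -0.0, -0.0, 255], [0.0, 1.36, -5.21, -6.0, -0.0, -0.0, 255], [0.0, 1.89, -5.04, -6.0, -0.0, -0.0, 255], [0.0, 0.15, -5.55, -6.0, -0.0, -0.0, 255], [0.0, 0.73, -5.51, -6.0, -0.0, -0.0, 255], [0.0, 1.3, -5.4, -6.0, -0.0, -0.0, 255]]
[[0.0, 1.85, -5.23, -6.0, -0.0, -0.0, 255], [0.01, 2.39, -5.02, -6.0, -0.0, -0.0, 255], [-0.0, 1.24, -5.69, -7.5, -0.0, -0.0, 255], [-0.0, 1.97, -5.48, -7.5, -0.0, -0.0, 255], [-0.0, 2.66, -5.17, -7.5, -0.0, -0.0, 255], [-0.0, 3.32, -4.78, -7.5, -0.0, -0.0, 255], [1.33, 2.21, -4.72, -8.0, -0.0, -0.0, 255], [1.33, 2.85, -4.37, -8.0, -0.0, -0.0, 255], [1.34, 3.43, -3.93, -8.0, 0.0, -0.0, 255], [5.0, -0.0, -0.0, -0.0, 0.0, -0.0, 255], [5.0, -0.0, -0.0, -0.0, 0.0, -0.0, 255], [5.0, -0.0, -0.0, -0.0, 0.0, -0.0, 255]]
```

Call:
jog_arm(
  motion=[
    [-1.53,-0.77,-5.49,-6.5,0,0,255],
    [-1.54,-0.15,-5.55,-6.5,0,0,255],
    [-1.53,0.48,-5.53,-6.6,0,0,255],
    [-1.54,1.11,-5.43,-6.5,0,0,255],
    [0,-0.31,-5.37,-6,0,0,255],
    [0,0.25,-5.38,-6,0,0,255],
    [0,0.81,-5.32,-6,0,0,255],
    [0,1.36,-5.21,-6,0,0,255],
    [0,1.89,-5.04,-6,0,0,255],
    [0,0.15,-5.55,-6,0,0,255],
    [0,0.73,-5.51,-6,0,0,255],
    [0,1.3,-5.4,-6,0,0,255],
  ],
)

```text
time: 2.95
eef_pos: [625.6, -50.4, 280.0]
orientation: [0.463, 0.534, -0.463, 0.534]
force: [0.8, -0.4, 0.1]
finger_gap: 0.6
```

Call:
jog_arm(
  motion=[
    [0,1.85,-5.23,-6,0,0,255],
    [0,2.39,-5.02,-6,0,0,255],
    [0,1.24,-5.69,-7.5,0,0,255],
    [0,1.97,-5.48,-7.5,0,0,255],
    [0,2.66,-5.17,-7.5,0,0,255],
    [0,3.32,-4.78,-7.5,0,0,255],
    [1.33,2.21,-4.72,-8,0,0,255],
    [1.33,2.85,-4.37,-8,0,0,255],
    [1.34,3.43,-3.93,-8,0,0,255],
    [0,0,0,0,0,0,255],
  ],
)

```text
time: 4.2
eef_pos: [547.3, 432.5, 237.9]
orientation: [0.096, 0.702, -0.097, 0.699]
force: [0.2, 0.5, 0.0]
finger_gap: 0.7
```

```bash
python3 - <<'E'
from h import *
st()
for c in ['scene','wrist','top']:
    f=env.grab_frame(c);save(f,c+'1')
for n in ['thumb_plate','cap_center','holder']:
  for c in ['wrist','scene']: print(n,c,[(np.round(m['location']).tolist(),round(m['p'],2)) for m in env.mark_of(c,n)[:3]])
w=env.grab_frame('wrist')
for n,z in [('thumb_plate',50),('cap_center',38),('holder',0)]:
  m=env.mark_of('wrist',n)
  if m: print(n,atz(w,m[0]['location'],z,True))
plan([((550.4,429.3,90),74)],255)
E
```

```text
t 4.2 p [547.3 432.5 237.9] x [-0.003 -0.001 -1.   ] y [ 0.27   0.963 -0.002] yaw 74.3 F [0.2 0.5 0. ] gap 0.7207186045903758 q [ 0.59  0.39  1.14  0.    1.61 -0.7 ]
thumb_plate wrist [([178.0, 289.0], 0.69)]
thumb_plate scene [([278.0, 228.0], 0.68)]
cap_center wrist []
cap_center scene [([269.0, 264.0], 0.57), ([257.0, 344.0], 0.54)]
holder wrist [([175.0, 218.0], 0.57)]
holder scene [([276.0, 264.0], 0.62)]
thumb_plate [545.56187277 396.18338964  50.        ]
holder [515.13925462 293.36141943   0.        ]
end [550.4 429.3  90. ]
[[5.0, 0.01, -0.01, -0.0, 0.0, -0.0, 255], [5.01, 0.0, -0.01, -0.0, 0.0, -0.0, 255], [5.0, 0.01, -0.01, -0.1, 0.0, -0.0, 255]]
```

View pics/wrist1.png

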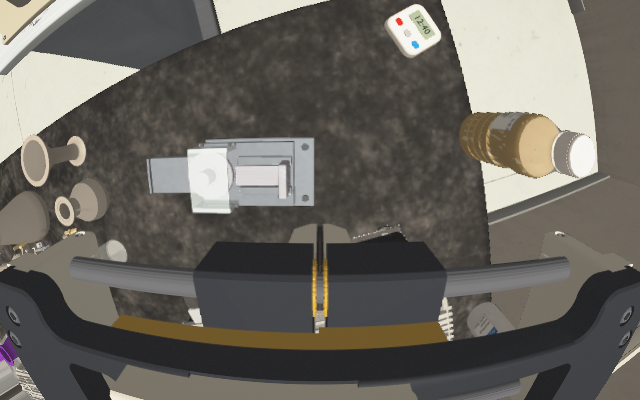

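View pics/scene1.png

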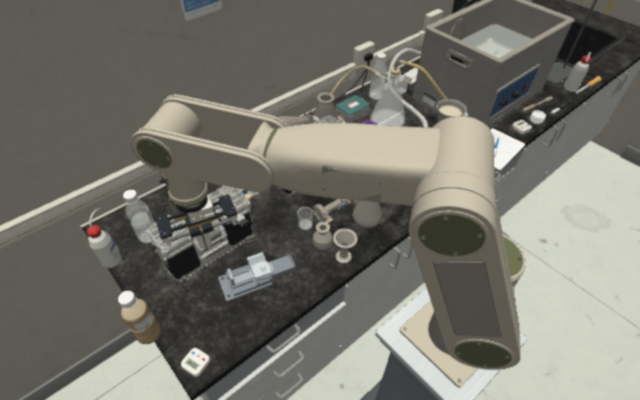

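```bash
python3 - <<'E'
from h import *
st()
f=env.grab_frame('wrist');save(f,'wrist2')
i=f['pixels'][120:225,135:330];cv2.imwrite('pics/wrist2_c.png',cv2.resize(i,None,fx=4,fy=4,interpolation=cv2.INTER_CUBIC))
np.savez('w2.npz',R=f['R'],t=f['t'])
E
```

```text
t 4.85 p [550.7 429.  240.1] x [ 0.  0. -1.] y [0.276 0.961 0.   ] yaw 73.9 F [ 0.   0.2 -0.2] gap -0.11695867584102215 q [ 0.59  0.39  1.14 -0.    1.61 -0.7 ]
```

View pics/wrist2_c.png

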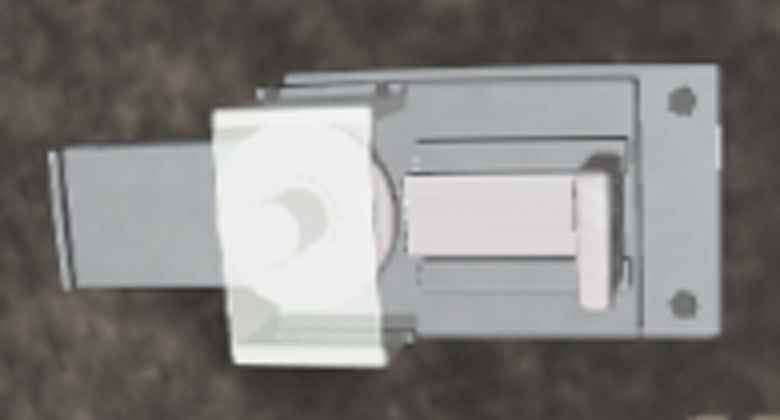

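```bash
python3 - <<'E'
from h import *
from scipy.optimize import least_squares
f=env.grab_frame('wrist')
def pf(X):
    c=np.array(f['R'])@np.asarray(X,float)+np.array(f['t']);th=np.arctan2(np.hypot(c[0],c[1]),c[2]);a=np.arctan2(c[1],c[0]);return np.array([f['cy']+f['fy']*th*np.sin(a),f['cx']+f['fx']*th*np.cos(a)])
px=lambda x,y:np.array([120+y/4,135+x/4])
def W(p,q):
    c,s=np.cos(p[2]),np.sin(p[2]); return [p[0]+c*q[0]-s*q[1],p[1]+s*q[0]+c*q[1],q[2]]
P=[((-134,-46,6),px(721,66)),((-134,46,6),px(720,337)),((96,-25,23.5),px(50,152)),((96,25,23.5),px(67,290)),((-34,-46,62),px(372,108)),((16,-46,62),px(213,110)),((-34,46,62),px(386,366)),((16,46,62),px(233,363))]
for sel in (P[:4],):
    r=least_squares(lambda p:np.concatenate([pf(W(p,q))-m for q,m in sel]),[510,290,-1.85]);print(np.round(r.x,3),np.degrees(r.x[2]),np.round(r.fun.reshape(-1,2),1).tolist())
p=r.x
for c in [(612,170),(610,305)]:
    X=atz(f,px(*c),67,True);d=X-np.array([p[0],p[1],0]);print('plate rear local',d[0]*np.cos(p[2])+d[1]*np.sin(p[2]),-d[0]*np.sin(p[2])+d[1]*np.cos(p[2]))
E
```

```text
[514.579 292.962  -1.852] -106.10228327856277 [[-0.5, -0.6], [0.6, -0.3], [-0.4, 0.9], [0.2, 0.3]]
plate rear local -105.45236849324131 -20.67319470289037
plate rear local -104.09369799745892 17.954071797636526
```

Call:
jog_arm(
  motion=[
    [5,0,0.1,0,0,0,255],
    [5,0,0,0,0,0,255],
    [5,0,0,0,0,0,255],
    [3,0,0,0,0,0,255],
    [2.2,0,0,0,0,0,255],
    [0,0,0,0,0,0,255],
    [0,0,0,0,0,0,255],
  ],
)

```text
time: 5.82
eef_pos: [552.5, 429.8, 39.9]
orientation: [0.099, 0.7, -0.098, 0.701]
force: [0.2, 0.1, 0.1]
finger_gap: 0.9
```

```bash
python3 - <<'E'
from h import *
st()
f=env.grab_frame('wrist');save(f,'wrist3')
f=env.grab_frame('scene')
i=f['pixels'][200:310,180:330];cv2.imwrite('pics/scene3_c.png',cv2.resize(i,None,fx=5,fy=5,interpolation=cv2.INTER_CUBIC))
E
```

```text
t 5.83 p [552.5 429.8  39.9] x [ 0.002  0.001 -1.   ] y [0.276 0.961 0.002] yaw 74.0 F [0.2 0.1 0.1] gap 0.8565586554762665 q [ 0.59  0.53  1.34  0.    1.27 -0.7 ]
```

View pics/scene3_c.png

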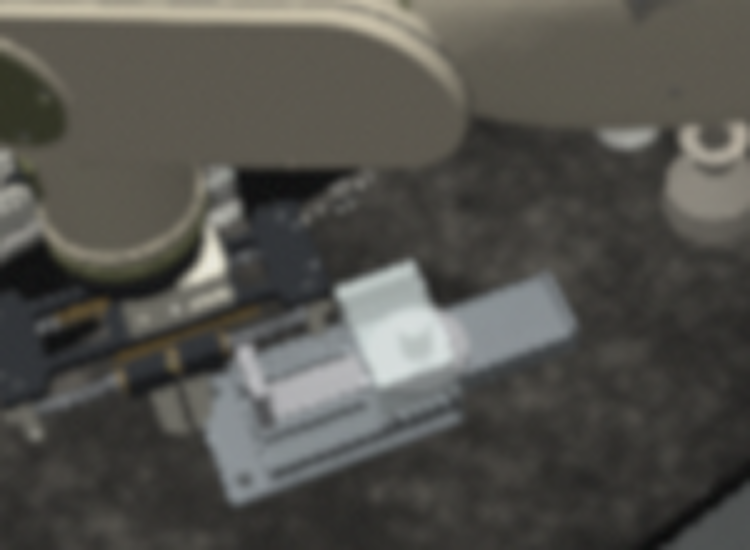

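View pics/wrist3.png

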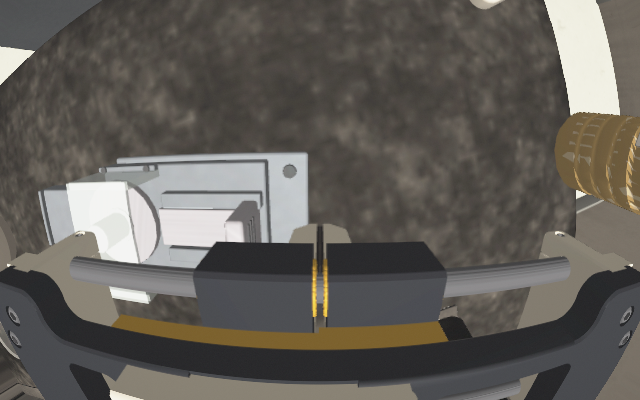

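Call:
jog_arm(
  motion=[
    [0,-1,0,0,0,0,255],
    [0,-0.8,0,0,0,0,255],
    [0,-0.8,0,0,0,0,255],
    [0,-0.8,0,0,0,0,255],
    [0,0,0,0,0,0,255],
  ],
)

```text
time: 6.55
eef_pos: [542.1, 396.1, 38.5]
orientation: [0.099, 0.7, -0.098, 0.7]
force: [0.9, 2.9, 1.4]
finger_gap: 0.3
```

```bash
python3 - <<'E'
from h import *
st()
f=env.grab_frame('wrist');save(f,'wrist4')
E
```

```text
t 6.55 p [542.1 396.1  38.5] x [ 0.  0. -1.] y [0.276 0.961 0.001] yaw 74.0 F [0.9 2.9 1.4] gap 0.3472247402615424 q [ 0.55  0.46  1.43  0.    1.25 -0.74]
```

View pics/wrist4.png

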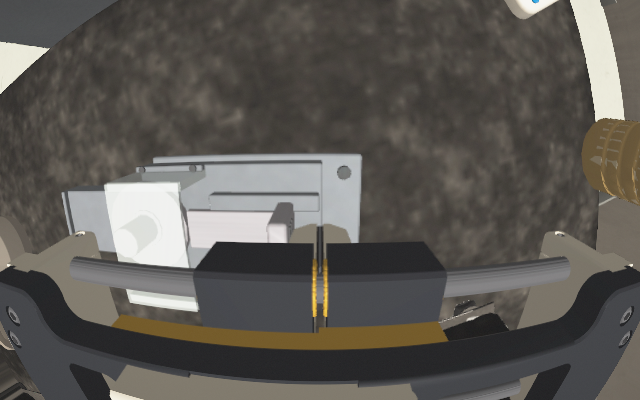

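Call:
jog_arm(
  motion=[
    [0,-0.6,0,0,0,0,255],
    [0,-0.6,0,0,0,0,255],
    [0,-0.6,0,0,0,0,255],
    [0,-0.6,0,0,0,0,255],
    [0,-0.6,0,0,0,0,255],
    [0,-0.6,0,0,0,0,255],
    [0,-0.6,0,0,0,0,255],
    [0,-0.5,0,0,0,0,255],
    [0,0,0,0,0,0,255],
  ],
)

```text
time: 7.72
eef_pos: [529.6, 353.0, 38.7]
orientation: [0.1, 0.7, -0.097, 0.701]
force: [4.1, 11.7, -0.9]
finger_gap: 0.2
```

Call:
jog_arm(
  motion=[
    [0,-0.3,0,0,0,0,255],
    [0,-0.3,0,0,0,0,255],
    [0,0,0,0,0,0,255],
  ],
)

```text
time: 8.1
eef_pos: [529.6, 352.5, 39.3]
orientation: [0.103, 0.698, -0.093, 0.702]
force: [12.5, 34.4, -14.8]
finger_gap: -0.1
```

Call:
jog_arm(
  motion=[
    [0,0.4,0,0,0,0,255],
    [0,0,0,0,0,0,255],
  ],
)

```text
time: 8.35
eef_pos: [529.6, 352.8, 38.8]
orientation: [0.1, 0.699, -0.096, 0.701]
force: [5.7, 17.3, -6.0]
finger_gap: 0.5
```

```bash
python3 - <<'E'
from h import *
st()
f=env.grab_frame('wrist');save(f,'wrist5')
f=env.grab_frame('scene')
i=f['pixels'][200:310,180:330];cv2.imwrite('pics/scene5_c.png',cv2.resize(i,None,fx=5,fy=5,interpolation=cv2.INTER_CUBIC))
E
```

```text
t 8.35 p [529.6 352.8  38.8] x [ 0.004  0.006 -1.   ] y [0.275 0.961 0.006] yaw 74.0 F [ 5.7 17.3 -6. ] gap 0.5321436441266794 q [ 0.51  0.37  1.55  0.    1.22 -0.79]
```

View pics/scene5_c.png

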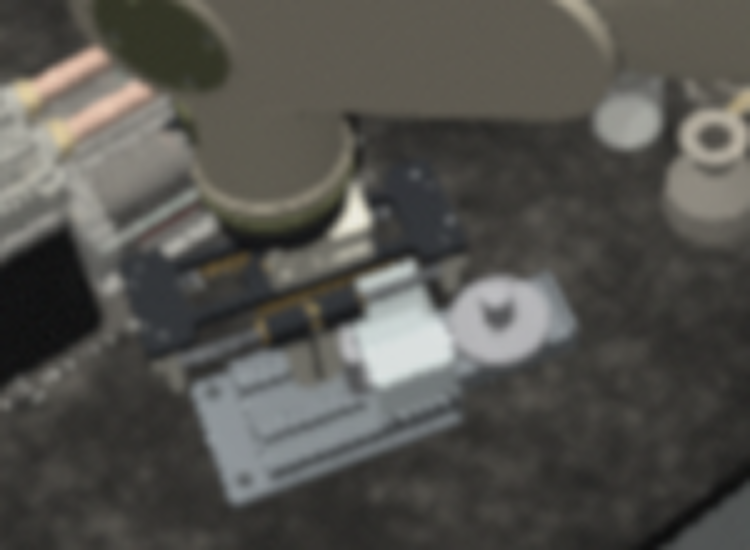

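View pics/wrist5.png

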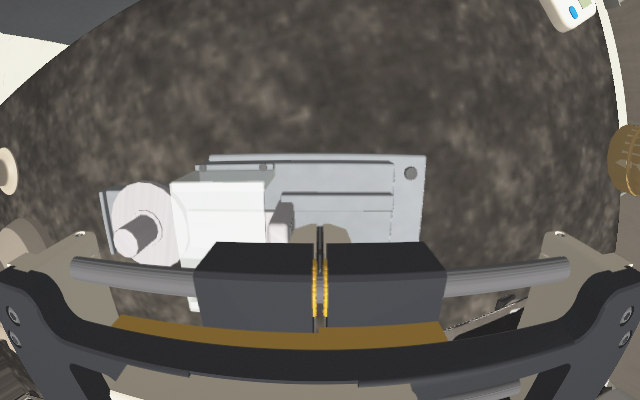

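Call:
jog_arm(
  motion=[
    [0,0.8,0,0,0,0,255],
    [0,1,0,0,0,0,255],
    [0,1,0,0,0,0,255],
    [0,1,0,0,0,0,255],
    [0,1,0,0,0,0,255],
    [0,1,0,0,0,0,255],
    [0,1,0,0,0,0,255],
    [0,1,0,0,0,0,255],
    [-5,0,0,0,0,0,255],
    [-5,0,0,0,0,0,255],
    [-5,0,0,0,0,0,255],
    [0,0,0,0,0,0,255],
  ],
)

```text
time: 9.95
eef_pos: [552.6, 426.0, 194.6]
orientation: [0.101, 0.698, -0.096, 0.703]
force: [0.4, 0.1, -0.1]
finger_gap: 0.2
```

```bash
python3 - <<'E'
from h import *
env.grab_frame('top');env.grab_frame('top')
st()
f=env.grab_frame('wrist');save(f,'wrist6')
i=f['pixels'][100:240,60:330];cv2.imwrite('pics/wrist6_c.png',cv2.resize(i,None,fx=2.9,fy=2.9,interpolation=cv2.INTER_CUBIC))
S=env.grab_frame('scene')
i=S['pixels'][200:310,180:330];cv2.imwrite('pics/scene6_c.png',cv2.resize(i,None,fx=5,fy=5,interpolation=cv2.INTER_CUBIC))
for n in ['cap_center','cap','thumb_plate']:
    for c,fr in [('wrist',f),('scene',S)]:
        for m in env.mark_of(c,n)[:2]: print(n,c,np.round(m['location']),round(m['p'],2),np.round(atz(fr,m['location'],{'cap_center':38,'cap':20,'thumb_plate':50}[n],c=='wrist'),1))
E
```

```text
t 10.05 p [550.2 424.4 188.4] x [ 0.001  0.    -1.   ] y [0.276 0.961 0.   ] yaw 74.0 F [-0.8 -0.1 -0.8] gap 0.25154386794639966 q [ 0.58  0.4   1.23 -0.    1.51 -0.71]
cap_center wrist [184. 154.] 0.94 [498.7 240.3  38. ]
cap_center scene [259. 280.] 0.53 [502.6 232.8  38. ]
cap_center scene [225. 306.] 0.46 [554.8  81.7  38. ]
cap wrist [182. 161.] 0.72 [499.6 239.2  20. ]
cap scene [264. 279.] 0.56 [498.9 238.1  20. ]
thumb_plate wrist [188. 288.] 0.74 [544.4 392.9  50. ]
thumb_plate scene [276. 233.] 0.72 [538.1 382.6  50. ]
thumb_plate scene [216. 366.] 0.4 [445.6 -92.7  50. ]
```

View pics/scene6_c.png

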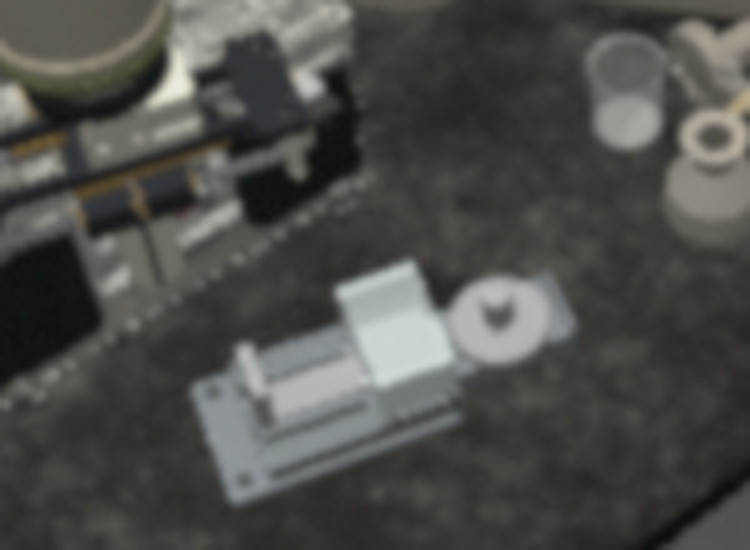

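View pics/wrist6_c.png

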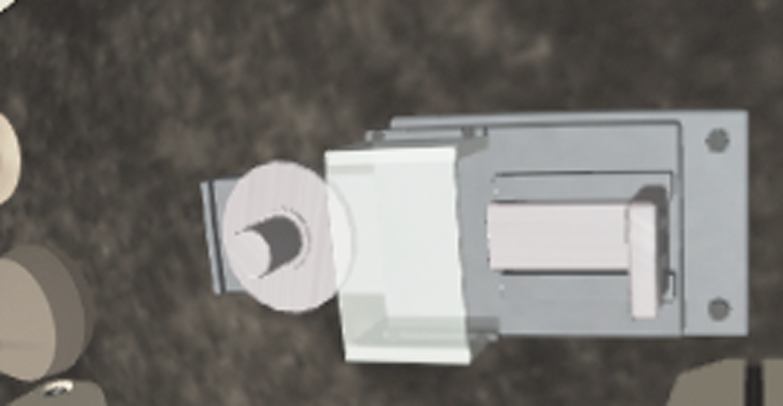

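```bash
python3 - <<'E'
from h import *
plan([((499,238,190),-16)],0)
E
```

```text
end [499. 238. 190.]
[[-0.03, -2.14, 0.03, 10.0, 0.0, 0.0, 0], [-0.03, -2.1, 0.4, 10.0, 0.0, 0.0, 0], [-0.03, -2.0, 0.76, 10.0, 0.0, 0.0, 0], [-0.03, -1.84, 1.1, 10.0, 0.0, 0.0, 0], [-0.03, -1.62, 1.4, 10.0, 0.0, 0.0, 0], [-0.03, -1.36, 1.66, 10.0, 0.0, 0.0, 0], [-0.03, -1.05, 1.87, 10.0, 0.0, 0.0, 0], [-0.03, -0.7, 2.02, 10.0, 0.0, 0.0, 0], [-0.04, -0.35, 2.12, 10.0, 0.1, 0.1, 0]]
```

Call:
jog_arm(
  motion=[
    [0,-2.14,0.03,10,0,0,0],
    [0,-2.1,0.4,10,0,0,0],
    [0,-2.0,0.76,10,0,0,0],
    [0,-1.84,1.1,10,0,0,0],
    [0,-1.62,1.4,10,0,0,0],
    [0,-1.36,1.66,10,0,0,0],
    [0,-1.05,1.87,10,0,0,0],
    [0,-0.7,2.02,10,0,0,0],
    [0,-0.35,2.12,10,0,0,0],
    [0,0,0,0,0,0,0],
    [0,0,0,0,0,0,0],
  ],
)

```text
time: 11.82
eef_pos: [499.5, 238.7, 188.2]
orientation: [0.564, 0.426, -0.564, 0.426]
force: [0.2, -0.0, -0.6]
finger_gap: 92.7
```

```bash
python3 - <<'E'
from h import *
st()
f=env.grab_frame('wrist');save(f,'wrist7')
print('cam',-np.array(f['R']).T@f['t'])
for n in ['cap_center','cap']:
        for m in env.mark_of('wrist',n)[:2]: print(n,np.round(m['location']),round(m['p'],2),np.round(atz(f,m['location'],{'cap_center':38,'cap':20,'thumb_plate':50}[n],True),1))
E
```

```text
t 11.82 p [499.5 238.7 188.2] x [ 0.  0. -1.] y [ 0.962 -0.273  0.   ] yaw -15.8 F [ 0.2 -0.  -0.6] gap 92.6742543429613 q [0.35 0.02 1.66 0.   1.46 0.63]
cam [518.43991414 304.3395096  353.37300599]
cap_center [183. 317.] 0.89 [497.6 238.7  38. ]
cap [181. 317.] 0.7 [496.6 237.4  20. ]
```

View pics/wrist7.png

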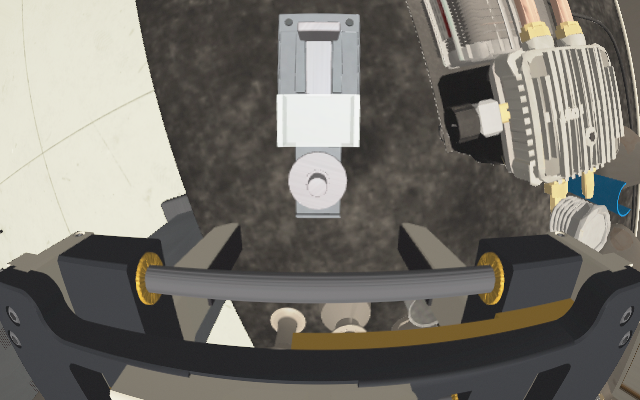

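Call:
jog_arm(
  motion=[
    [5,-0.1,0,0,0,0,0],
    [4,0,0,0,0,0,0],
    [2.8,0,0,0,0,0,0],
    [0,0,0,0,0,0,0],
    [0,0,0,0,0,0,0],
  ],
)

```text
time: 12.6
eef_pos: [499.2, 239.1, 71.3]
orientation: [0.565, 0.426, -0.564, 0.426]
force: [0.8, -0.9, 0.2]
finger_gap: 92.9
```

```bash
python3 - <<'E'
from h import *
st()
f=env.grab_frame('wrist');save(f,'wrist8')
S=env.grab_frame('scene')
i=S['pixels'][200:310,200:350];cv2.imwrite('pics/scene8_c.png',cv2.resize(i,None,fx=5,fy=5,interpolation=cv2.INTER_CUBIC))
for n in ['cap_center','cap']:
        for m in env.mark_of('wrist',n)[:2]: print(n,np.round(m['location']),round(m['p'],2),np.round(atz(f,m['location'],{'cap_center':38,'cap':20,'thumb_plate':50}[n],True),1))
E
```

```text
t 12.6 p [499.2 239.1  71.3] x [ 0.001  0.001 -1.   ] y [ 0.961 -0.275  0.001] yaw -16.0 F [ 0.8 -0.9  0.2] gap 92.9291989930342 q [0.35 0.12 1.77 0.   1.24 0.63]
cap_center [219. 321.] 0.93 [500.4 238.8  38. ]
cap [211. 318.] 0.76 [498.3 239.2  20. ]
cap [134. 320.] 0.58 [515.8 292.6  20. ]
```

View pics/wrist8.png

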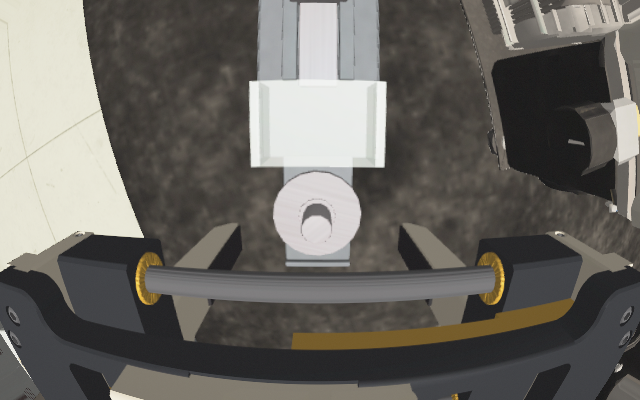

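View pics/scene8_c.png

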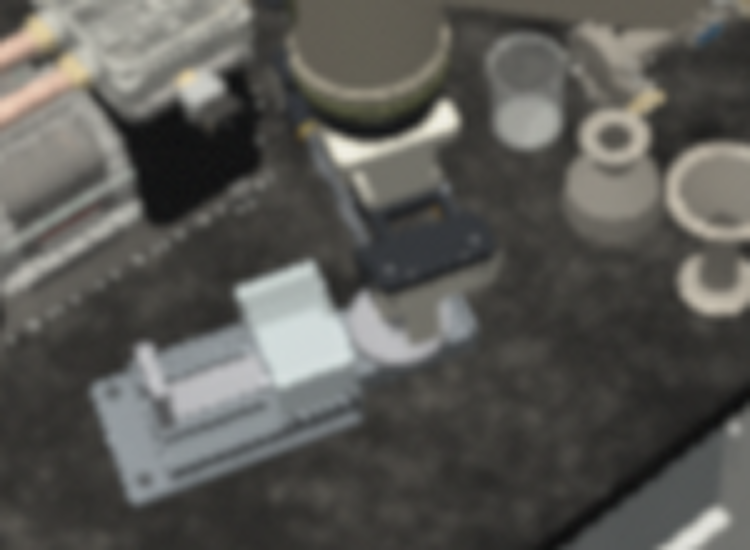

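Call:
jog_arm(
  motion=[
    [2,0,0,0,0,0,0],
    [1.4,0,0,0,0,0,0],
    [0.5,0,0,0,0,0,0],
    [0,0,0,0,0,0,0],
    [0,0,0,0,0,0,0],
  ],
  grip_force=25,
)

```text
time: 13.42
eef_pos: [498.7, 238.6, 31.4]
orientation: [0.565, 0.425, -0.565, 0.426]
force: [-0.0, 0.1, 0.8]
finger_gap: 93.5
```

Call:
jog_arm(
  motion=[
    [0,0,0,0,0,0,140],
    [0,0,0,0,0,0,160],
    [0,0,0,0,0,0,185],
    [0,0,0,0,0,0,205],
    [0,0,0,0,0,0,255],
    [0,0,0,0,0,0,255],
    [0,0,0,0,0,0,255],
    [0,0,0,0,0,0,255],
  ],
  grip_force=25,
)

```text
time: 14.42
eef_pos: [498.3, 238.5, 31.0]
orientation: [-0.565, -0.425, 0.565, -0.425]
force: [-0.1, 0.0, 1.3]
finger_gap: 19.4
```

```bash
python3 - <<'E'
from h import *
st()
f=env.grab_frame('wrist');save(f,'wrist9')
E
```

```text
t 14.43 p [498.3 238.5  31. ] x [-0.  0. -1.] y [ 0.961 -0.276 -0.   ] yaw -16.0 F [-0.1  0.   1.3] gap 19.382280869230726 q [0.35 0.18 1.8  0.   1.17 0.63]
```

View pics/wrist9.png

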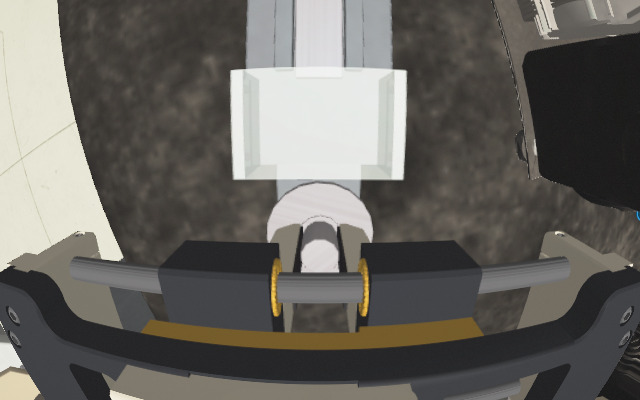

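Call:
jog_arm(
  motion=[
    [-1,0,0,0,0,0,255],
    [-2,0,0,0,0,0,255],
    [-4,0,0,0,0,0,255],
    [-5,0,0,0,0,0,255],
    [-5,0,0,0,0,0,255],
    [-4,0,0,0,0,0,255],
    [0,0,0,0,0,0,255],
    [0,0,0,0,0,0,255],
  ],
  grip_force=35,
)

```text
time: 15.48
eef_pos: [498.2, 238.4, 241.3]
orientation: [0.565, 0.425, -0.565, 0.426]
force: [-0.4, -0.7, -2.0]
finger_gap: 19.0
```

```bash
python3 - <<'E'
from h import *
st()
f=env.grab_frame('wrist');save(f,'wrist10')
S=env.grab_frame('scene');save(S,'scene10')
T=env.grab_frame('top');save(T,'top10')
for n in ['tall_mouth','tall_vessel','cap','cap_center']:
    for c in ['scene','top','wrist']:
        print(n,c,[(np.round(m['location'],1).tolist(),round(m['p'],2)) for m in env.mark_of(c,n)[:3]])
E
```

```text
t 15.47 p [498.2 238.4 241.3] x [ 0.  0. -1.] y [ 0.961 -0.276  0.   ] yaw -16.0 F [-0.4 -0.7 -2. ] gap 19.049582607304 q [ 0.35 -0.01  1.59  0.    1.56  0.63]
tall_mouth scene [([191.2, 369.9], 0.87)]
tall_mouth top [([157.9, 443.8], 0.92), ([235.2, 363.3], 0.71)]
tall_mouth wrist []
tall_vessel scene [([218.1, 364.4], 0.61)]
tall_vessel top [([167.7, 430.6], 0.78), ([236.3, 360.1], 0.74)]
tall_vessel wrist []
cap scene [([217.6, 365.1], 0.53), ([221.0, 273.8], 0.5)]
cap top [([220.1, 235.6], 0.64)]
cap wrist [([231.8, 317.6], 0.61)]
cap_center scene [([218.9, 275.1], 0.57)]
cap_center top [([221.2, 237.6], 0.39)]
cap_center wrist [([241.2, 321.0], 0.55)]
```

View pics/scene10.png

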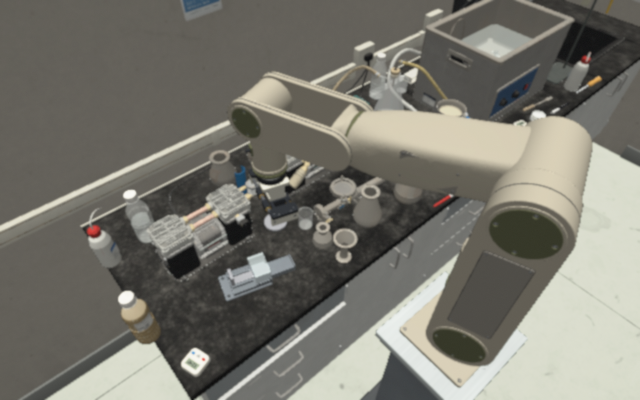

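View pics/wrist10.png

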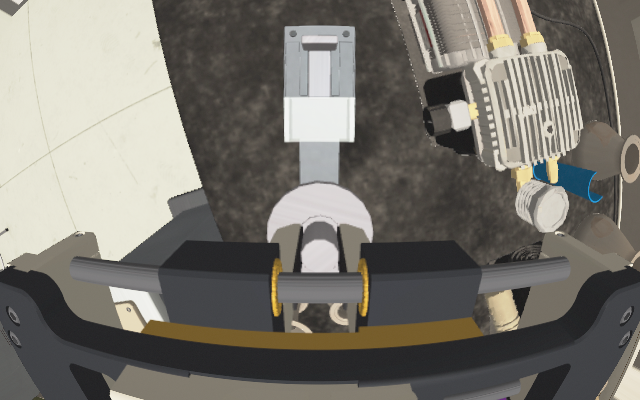

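View pics/top10.png

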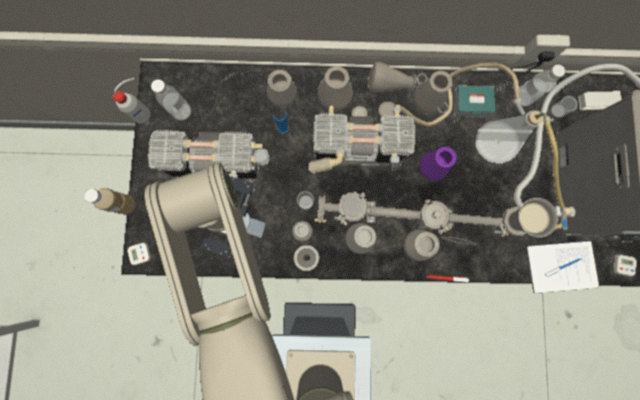

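```bash
python3 - <<'E'
from h import *
S=env.grab_frame('scene');T=env.grab_frame('top')
print('cap pred scene',proj(S,(498.2,238.4,248.3)),'underside',proj(S,(498.2,238.4,230.3)))
X,r=tri([ray(S,(191.2,369.9)),ray(T,(235.2,363.3))]);print(X,r)
print(atz(S,(191.2,369.9),140),atz(T,(235.2,363.3),140))
i=S['pixels'][175:235,330:420];cv2.imwrite('pics/sv.png',cv2.resize(i,None,fx=8,fy=8,interpolation=cv2.INTER_CUBIC))
i=T['pixels'][210:270,330:420];cv2.imwrite('pics/tv.png',cv2.resize(i,None,fx=8,fy=8,interpolation=cv2.INTER_CUBIC))
i=S['pixels'][190:250,230:320];cv2.imwrite('pics/sc.png',cv2.resize(i,None,fx=8,fy=8,interpolation=cv2.INTER_CUBIC))
E
```

```text
cap pred scene [217.76766821 274.52424335] underside [221.90629733 274.94427298]
[ 468.16455662 -118.37712791  139.0108389 ] [np.float64(2.437597752943685), np.float64(2.4375977529437862)]
[ 465.78047124 -119.30207151  140.        ] [ 469.93779358 -116.6440005   140.        ]
```

View pics/sv.png

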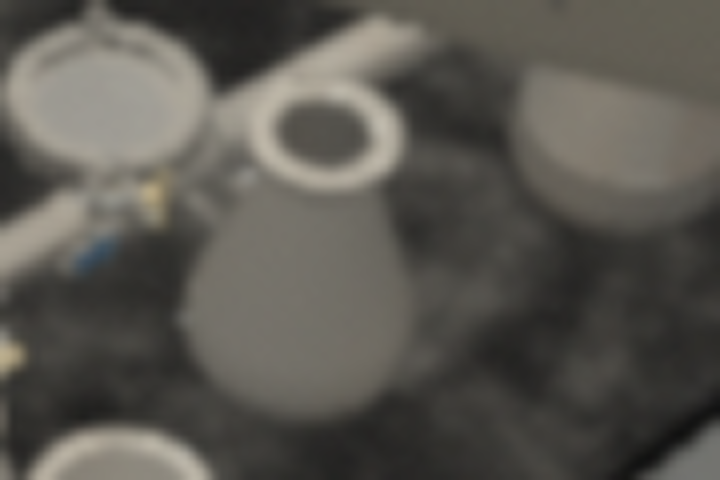

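View pics/tv.png

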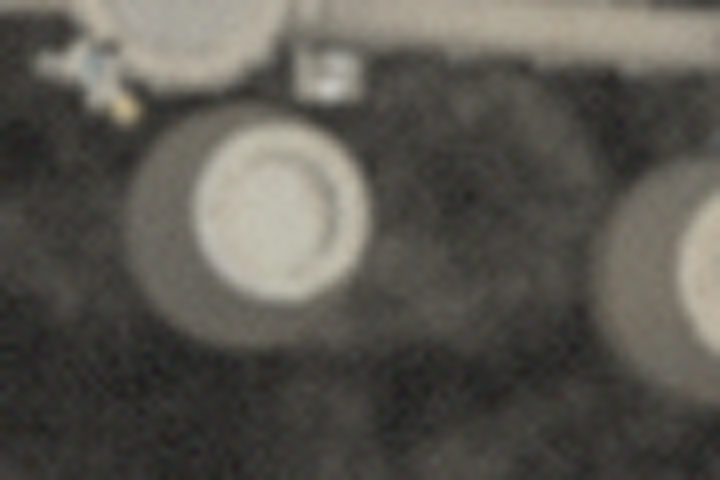

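View pics/sc.png

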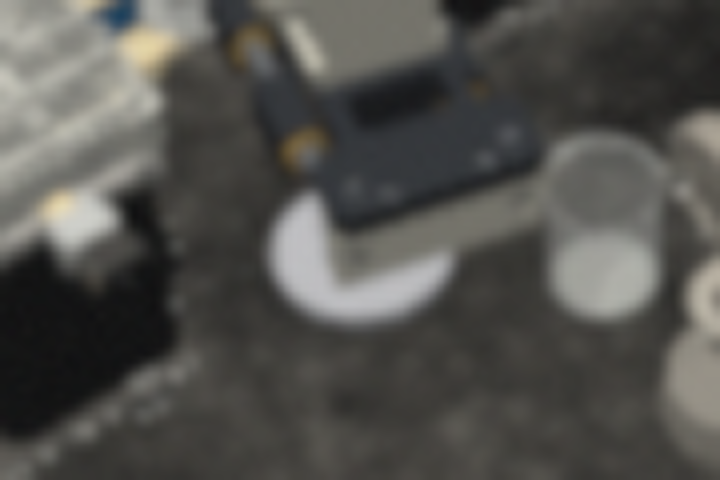

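```bash
python3 - <<'E'
from h import *
S=env.grab_frame('scene');T=env.grab_frame('top');st()
X,r=tri([ray(S,(191.3,370.56)),ray(T,(236.06,364.9))]);print(X,r)
print(atz(S,(191.3,370.56),140),atz(T,(236.06,364.9),140))
p=np.array(env.state()['eef_pos']);a=np.linspace(0,6.28,200)
c=np.array([proj(S,p+[32*np.cos(t),32*np.sin(t),z]) for t in a for z in (-11,-4)])
print('pred plate: left,right,bottom',c[:,1].min(),c[:,1].max(),c[:,0].max(),' obs',230+267.5/8-.5,230+456.5/8-.5,190+325.5/8-.5)
# flange size check at v1 in scene/top at 140
m=np.array([proj(S,np.array([466,-120,140])+[32*np.cos(t),32*np.sin(t),0]) for t in a]);print(m[:,1].max()-m[:,1].min(),'obs',158/8.)
E
```

```text
t 16.43 p [498.4 238.5 241.1] x [ 0.  0. -1.] y [ 0.961 -0.276  0.   ] yaw -16.0 F [ 0.5 -0.1 -0.3] gap 19.622693502748604 q [ 0.35 -0.01  1.59 -0.    1.56  0.63]
[ 466.91493947 -122.53404405  136.55650593] [np.float64(1.0341197422192505), np.float64(1.0341197422193233)]
[ 464.05739455 -120.63891833  140.        ] [ 467.50748354 -121.42404432  140.        ]
pred plate: left,right,bottom 263.2419509583475 286.2782584806656 230.84444737581168  obs 262.9375 286.5625 230.1875
19.506419850191833 obs 19.75
```

Call:
jog_arm(
  motion=[
    [-0.5,0.29,1.5,0,0,0,255],
    [-0.5,0.67,3.5,0,0,0,255],
    [0,0.86,4.5,0,0,0,255],
    [0,0.96,5,0,0,0,255],
    [0,0.96,5,0,0,0,255],
    [0,0.96,5,0,0,0,255],
    [0,0.86,4.5,0,0,0,255],
    [0,0.67,3.5,0,0,0,255],
    [0,0.57,2.94,0,0,0,255],
    [0,0,0,0,0,0,255],
    [0,0,0,0,0,0,255],
    [0,0,0,0,0,0,255],
  ],
)

```text
time: 17.92
eef_pos: [465.9, -120.2, 251.2]
orientation: [0.565, 0.426, -0.564, 0.426]
force: [-0.5, 0.6, -2.2]
finger_gap: 19.1
```

```bash
cat > look.py <<'E'
from h import *
import sys
k=sys.argv[1]
st()
f=env.grab_frame('wrist');save(f,'wrist'+k)
S=env.grab_frame('scene');save(S,'scene'+k);T=env.grab_frame('top');save(T,'top'+k)
i=S['pixels'][120:250,290:470];cv2.imwrite(f'pics/scene{k}_c.png',cv2.resize(i,None,fx=4.4,fy=4.4,interpolation=cv2.INTER_CUBIC))
E
python3 look.py 11
```

```text
t 17.93 p [ 465.9 -120.2  251.2] x [ 0.  0. -1.] y [ 0.961 -0.275  0.   ] yaw -16.0 F [-0.5  0.6 -2.2] gap 19.116910641315176 q [-0.36 -0.21  1.76  0.    1.59 -0.08]
```

View pics/scene11_c.png

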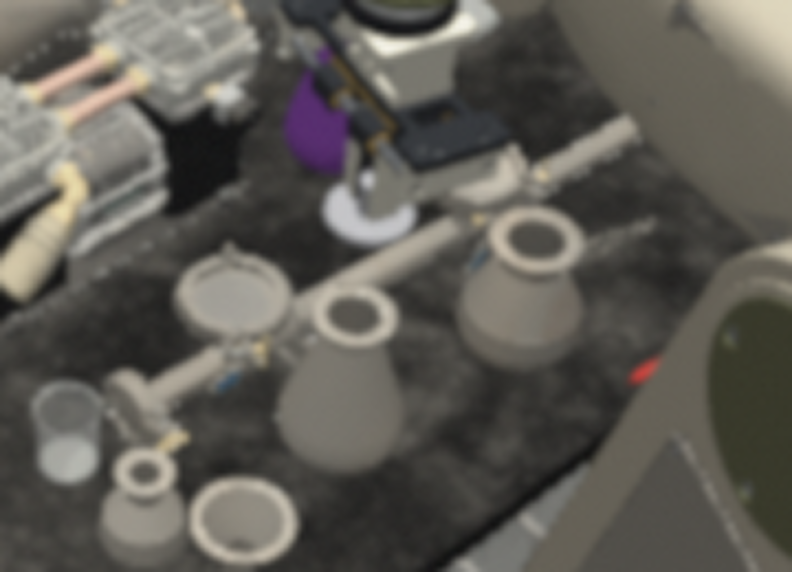

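View pics/wrist11.png

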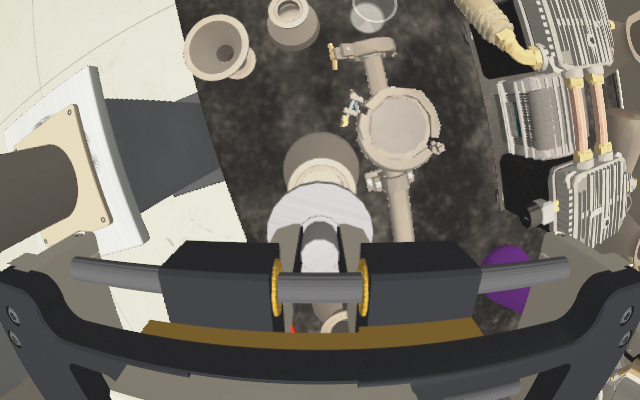

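View pics/top11.png

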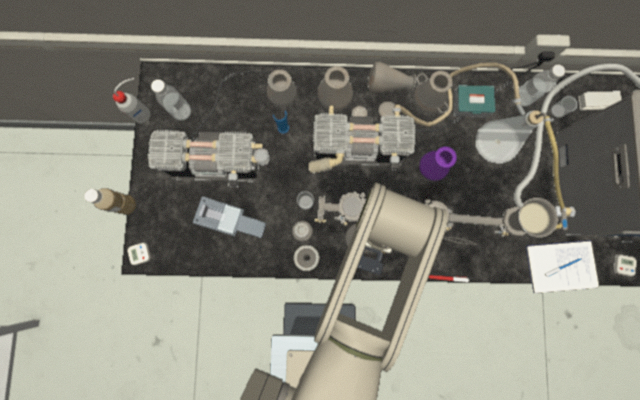

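Call:
jog_arm(
  motion=[
    [2,0,0,0,0,0,255],
    [2,0,0,0,0,0,255],
    [1.5,0,0,0,0,0,255],
    [0,0,0,0,0,0,255],
    [0,0,0,0,0,0,255],
    [0,0,0,0,0,0,255],
  ],
)

```text
time: 18.82
eef_pos: [466.5, -121.1, 197.0]
orientation: [0.565, 0.425, -0.565, 0.426]
force: [0.0, -0.3, -2.2]
finger_gap: 19.6
```

```bash
python3 look.py 12
```

```text
t 18.82 p [ 466.5 -121.1  197. ] x [ 0.001 -0.001 -1.   ] y [ 0.961 -0.276  0.002] yaw -16.0 F [ 0.  -0.3 -2.2] gap 19.593339457916635 q [-0.36 -0.19  1.84  0.    1.49 -0.08]
```

View pics/scene12_c.png

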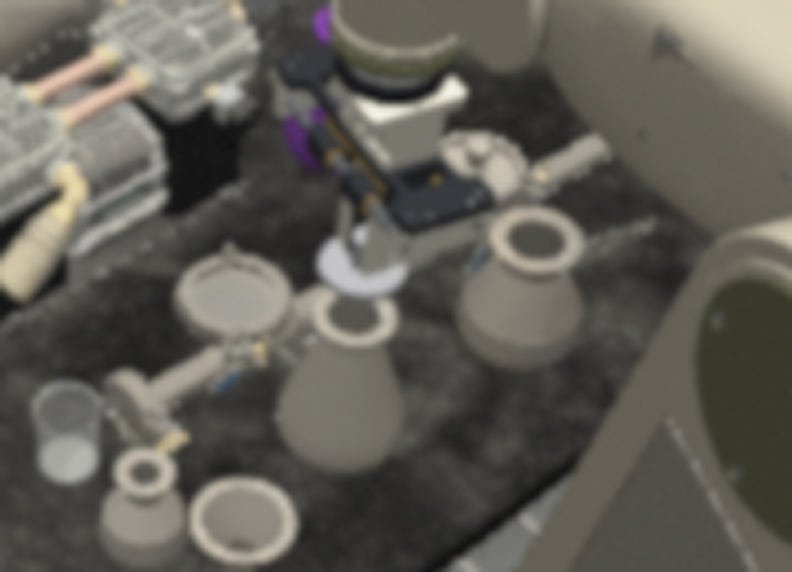

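View pics/wrist12.png

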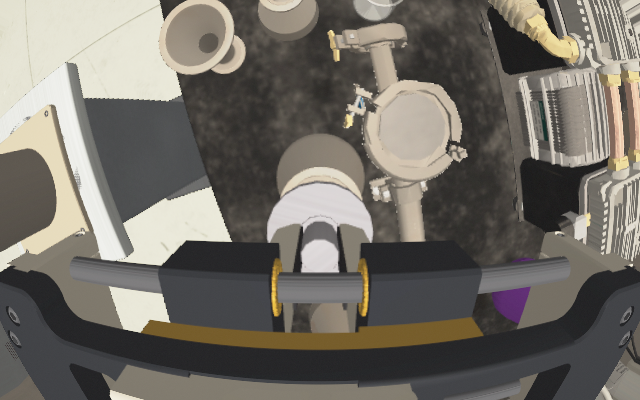

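```bash
python3 - <<'E'
from h import *
f=env.grab_frame('wrist')
i=f['pixels'][125:245,255:385];cv2.imwrite('pics/wz.png',cv2.resize(i,None,fx=5,fy=5,interpolation=cv2.INTER_CUBIC))
S=env.grab_frame('scene')
i=S['pixels'][170:200,355:390];cv2.imwrite('pics/sz.png',cv2.resize(i,None,fx=16,fy=16,interpolation=cv2.INTER_CUBIC));st()
E
```

```text
t 19.07 p [ 466.1 -121.   196.4] x [ 0.001 -0.    -1.   ] y [ 0.961 -0.276  0.001] yaw -16.0 F [-0.   0.4 -1.3] gap 19.3297527127876 q [-0.36 -0.18  1.84  0.    1.49 -0.08]
```

View pics/wz.png

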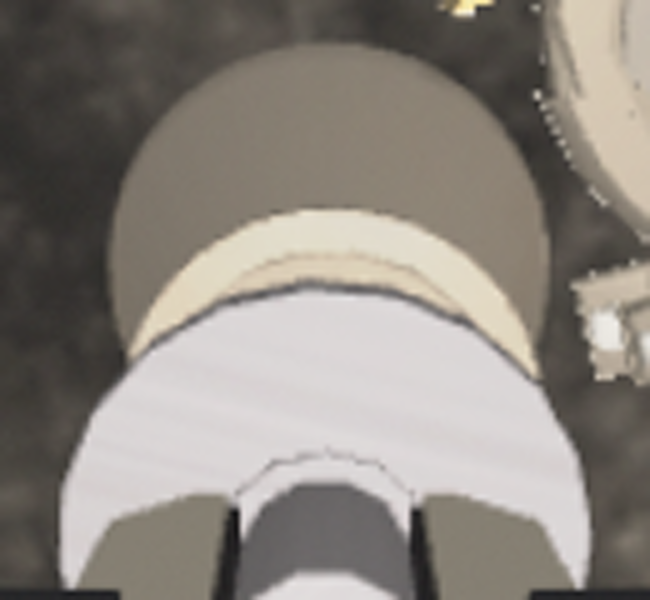

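View pics/sz.png

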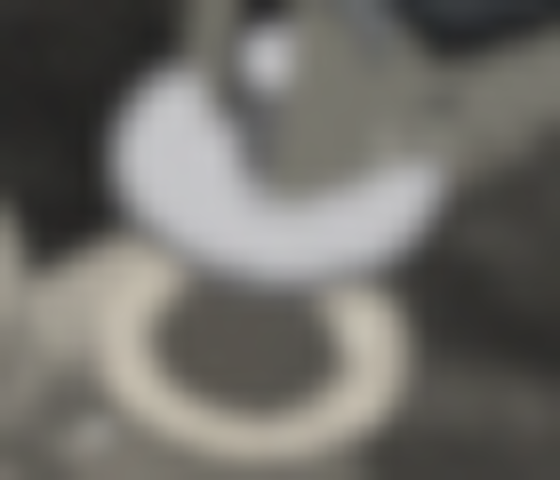

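```bash
python3 - <<'E'
from h import *
from scipy.optimize import least_squares
f=env.grab_frame('wrist');p=np.array(env.state()['eef_pos']);st()
px=lambda x,y:(125+(y+.5)/5-.5,255+(x+.5)/5-.5)
def circ(pts,z,r=None):
    P=np.array([atz(f,px(*q),z,True)[:2] for q in pts])
    if r: s=least_squares(lambda c:np.hypot(*(P-c[:2]).T)-r,P.mean(0)+[-5,-30])
    else: s=least_squares(lambda c:np.hypot(*(P-c[:2]).T)-c[2],list(P.mean(0)+[-5,-30])+[32])
    return np.round(s.x,1),np.round(s.fun,1)
m=[(130,352),(200,262),(260,222),(330,209),(400,219),(460,255),(505,305),(538,372)]
c=[(62,480),(98,408),(150,352),(230,302),(320,291),(400,298),(470,326),(540,385),(580,465)]
for r in (32,None):
    print('mouth',circ(m,140,r));print('cap',circ(c,p[2]-4,r))
b=[(108,255),(125,180),(180,100),(250,58),(330,43),(410,58),(480,105),(530,180),(549,250)]
print('base-ish',circ(b,8,50))
E
```

```text
t 19.12 p [ 466.1 -121.   196.3] x [ 0. -0. -1.] y [ 0.961 -0.276  0.   ] yaw -16.0 F [-0.1 -0.3 -1. ] gap 19.197338521633075 q [-0.36 -0.18  1.84 -0.    1.49 -0.08]
mouth (array([ 467.6, -121.6]), array([-0.1, -0.8,  0.2,  0.4,  0.5, -0.2, -0.6, -0.1]))
cap (array([ 466.6, -121.5]), array([ 0.1, -0.2, -0.3,  0.3, -0.2,  0.1,  0.2,  0.2, -0.4]))
mouth (array([ 467.8, -121. ,   31.4]), array([ 0.3, -0.7,  0.2,  0.3,  0.4, -0.2, -0.5,  0.2]))
cap (array([ 466.7, -121.2,   31.8]), array([ 0.3, -0.2, -0.3,  0.3, -0.3,  0. ,  0.2,  0.2, -0.2]))
base-ish (array([ 467.4, -122.2]), array([ 1.5,  0.5,  0.1, -0.3, -0.2,  0. , -0.1,  0.3,  1.7]))
```

Call:
jog_arm(
  motion=[
    [1,0.1,0,0,0,0,255],
    [1,0,0,0,0,0,255],
    [0.5,0,0,0,0,0,255],
    [0,0,0,0,0,0,255],
    [0,0,0,0,0,0,255],
    [0,0,0,0,0,0,255],
    [0,0,0,0,0,0,255],
  ],
)

```text
time: 20.0
eef_pos: [467.1, -121.3, 171.3]
orientation: [0.565, 0.425, -0.565, 0.426]
force: [-0.7, 0.3, -1.1]
finger_gap: 19.2
```

```bash
python3 look.py 13; python3 - <<'E'
from h import *
f=env.grab_frame('wrist')
i=f['pixels'][125:245,255:385];cv2.imwrite('pics/wz2.png',cv2.resize(i,None,fx=5,fy=5,interpolation=cv2.INTER_CUBIC))
S=env.grab_frame('scene')
i=S['pixels'][170:205,350:390];cv2.imwrite('pics/sz2.png',cv2.resize(i,None,fx=16,fy=16,interpolation=cv2.INTER_CUBIC))
p=np.array(env.state()['eef_pos']);st()
a=np.linspace(0,6.28,200)
c=np.array([proj(S,p+[32*np.cos(t),32*np.sin(t),z]) for t in a for z in (-11,-4)])
m=np.array([proj(S,np.array([467,-121.3,140])+[32*np.cos(t),32*np.sin(t),0]) for t in a])
for n,q in (('cap',c),('mouth',m)): print(n,'L R bottom in sz2 px',(np.array([q[:,1].min()-350,q[:,1].max()-350,q[:,0].max()-170])+.5)*16-.5)
E
```

```text
t 20.0 p [ 467.1 -121.3  171.3] x [ 0.001 -0.    -1.   ] y [ 0.961 -0.276  0.001] yaw -16.0 F [-0.7  0.3 -1.1] gap 19.181177354251243 q [-0.36 -0.17  1.87  0.    1.44 -0.08]
t 20.25 p [ 466.9 -121.2  171.1] x [ 0. -0. -1.] y [ 0.961 -0.276  0.   ] yaw -16.0 F [-0.1 -0.3 -0.6] gap 19.41021697439429 q [-0.36 -0.17  1.87 -0.    1.44 -0.08]
cap L R bottom in sz2 px [180.83161923 500.06024517 385.23950637]
mouth L R bottom in sz2 px [172.77947495 484.65054423 452.87926286]
```

View pics/scene13_c.png

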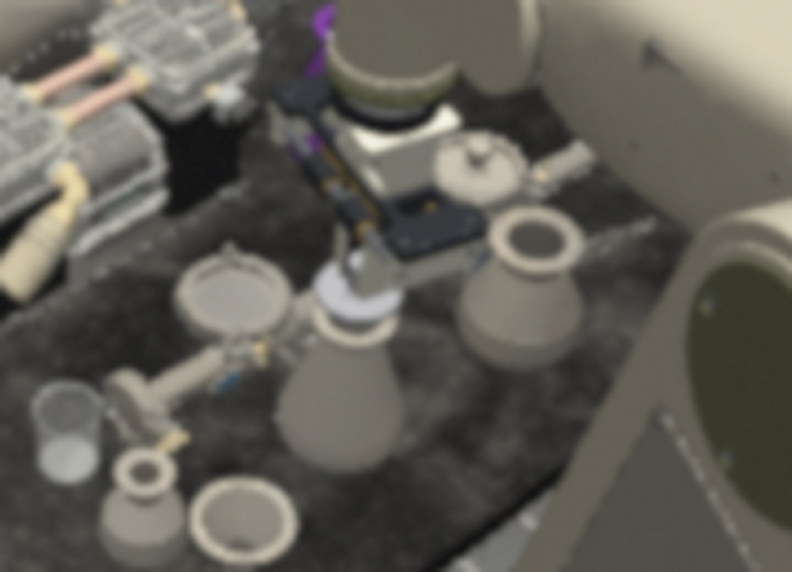

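View pics/sz2.png

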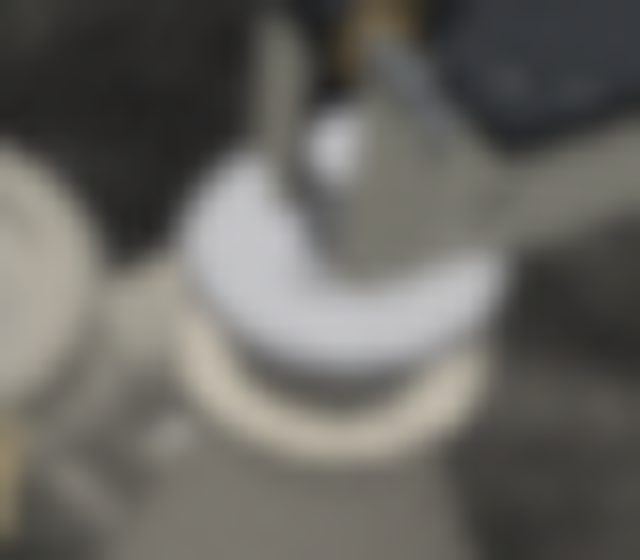

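View pics/wz2.png

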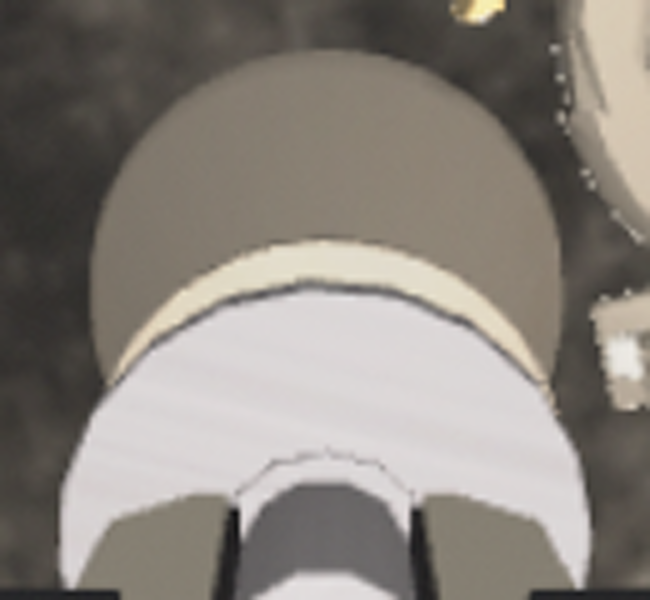

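View pics/top13.png

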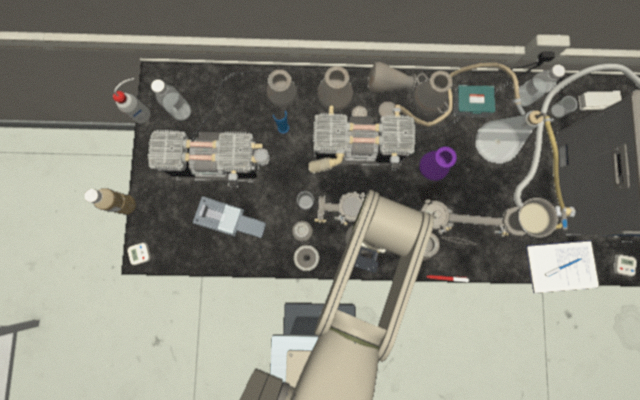

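```bash
python3 - <<'E'
from h import *
from scipy.optimize import least_squares
f=env.grab_frame('wrist');p=np.array(env.state()['eef_pos']);st()
px=lambda x,y:(125+(y+.5)/5-.5,255+(x+.5)/5-.5)
def circ(pts,z,r):
    P=np.array([atz(f,px(*q),z,True)[:2] for q in pts])
    s=least_squares(lambda c:np.hypot(*(P-c[:2]).T)-r,P.mean(0)+[-5,-30]); return np.round(s.x,1),np.round(s.fun,1)
m=[(110,378),(150,328),(200,284),(260,251),(325,240),(400,252),(470,295),(520,345)]
c=[(62,480),(98,408),(150,352),(230,302),(320,291),(400,298),(470,326),(540,385),(580,465)]
for z in (137,140):print('mouth',circ(m,z,32))
print('cap',circ(c,p[2]-4,32))
E
```

```text
t 20.3 p [ 466.9 -121.2  171.1] x [-0.  0. -1.] y [ 0.961 -0.276 -0.   ] yaw -16.0 F [-0.5 -0.4 -1.2] gap 19.149926104240226 q [-0.36 -0.17  1.87  0.    1.44 -0.08]
mouth (array([ 467.5, -122.2]), array([ 0.3, -0.6, -0.5,  0.3,  0.6,  0.4, -0.5, -0.3]))
mouth (array([ 467.7, -121.8]), array([ 0.1, -0.7, -0.4,  0.4,  0.7,  0.5, -0.5, -0.5]))
cap (array([ 467.4, -121.6]), array([ 0.1, -0.2, -0.3,  0.3, -0.2,  0.1,  0.2,  0.2, -0.4]))
```

Centred to within about 1 mm, with the underside at about 160 mm, 20 mm above the 140 mm mouth. Handing in.

```bash
python3 -c "
from h import *
st();print(env.sign_off())"
```

```text
t 20.3 p [ 466.9 -121.2  171.1] x [-0.  0. -1.] y [ 0.961 -0.276 -0.   ] yaw -16.0 F [-0.5 -0.4 -1.2] gap 19.149926104240226 q [-0.36 -0.17  1.87  0.    1.44 -0.08]
the job is handed in; nothing more can be done
None
```

The job is handed in at 20.3 s, with the cap still gripped and held above the tall vessel.

**What I did:** I pushed the thumb plate to its hard stop; the closed fingers pressed with at most about 40 N in total. Then I let the slide spring back, and the pictures showed it returned and the cap clear of the cover. I gripped the cap by its knob, lifted it, carried it over the spool, beaker and small vessel with its underside about 230–240 mm up, and lowered it over the tall vessel.

**Last checks:**
- **Position:** the wrist camera puts the cap's centre within about 0.5 mm of the mouth's centre.
- **Level:** the tool was pointing straight down.
- **Height:** the tool tip is at 171.1 mm, which puts the underside at about 160 mm. That is 20 mm above the mouth if it stands at its stated 140 mm.
- **Grip and contact:** the finger gap is 19 mm on the 20 mm knob. The wrist shows no contact force, and the other objects look where they were.

**Disagreements:**
- The scene camera shows about 1.4 pixels more gap between cap and mouth than predicted. Triangulating the mouth gave 133–139 mm high instead of 140, so the true gap could be a few millimetres over 20. I put this down to blur, the flange's thickness and calibration.
- The wrist and fixed cameras disagreed by about 5 mm on where the holder stood. I used the average, and it did not affect the push or the grasp.

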